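# Hang the work lantern on the sprung swing-out arm and check that it holds

### The job

Swing the stand's folded hanger arm out until it meets its stop, then hang the work lantern by its loop in the dip of that arm. Give the lantern a gentle downward tug so that the sprung hanger arm gives by about 25 mm in all, without pulling it down to its bottom stop, then ease it back up and let go, leaving it hanging still. Do not tip the lantern over or disturb the other things on the bench.

Things in the scene. Friction and masses are not known exactly. Their poses are not given: they have to be found in the camera images.
- stand: Steel stand fixed to the bench: base plate 110 x 110 x 12 mm, upright post 18 mm in diameter, its top 237 mm above the bench. Origin on the post's axis at the bench surface, z up. The sprung hanger arm turns about the post: out against its stop it points along the stand's -x axis (roughly towards the robot); folded, roughly along the stand's +y axis.
- swing (a joint): Angle of the hanger arm about the post, rad: 0 folded, 1.4 fully out against the stop. It grows counter-clockwise seen from above. Stiff (about 0.15 N m of friction, 2 N at 75 mm from the post), so it stays where it is left; push it with the side of a finger.
- hanger (a joint): How far the hanger arm has sunk down the post on its spring, m: 0 at the top (unloaded), 0.045 at the bottom stop. The spring is soft, 0.25 N per mm: the hanging lantern alone sinks it by 6 to 14 mm; a gentle tug of 3 to 5 N more takes it to about 25 mm in all.
- seat (a point): Top of the dip in the arm, where the loop is to sit: 93 mm out from the post's axis, 210 mm above the bench when unloaded. The hanger arm is a round steel bar 10 mm thick pointing along this frame's -x from a collar of 16 mm radius; z is up. The dip's floor runs from 82 to 104 mm out; from the collar to 70 mm out the bar is 10 mm higher than in the dip.
- tip (a point): Free end of the arm, where the bar turns up beyond the dip: 124 mm out from the post's axis, axis of the bar 225 mm above the bench when unloaded; its very top is 20 mm above the seat. Same axes as the seat.
- lamp_grip (a point): Centre of the rubber grip block on top of the grey work lantern, 155 mm above its underside. The block is 22 mm (x) by 30 mm (y) by 44 mm high. The lantern stands upright on the bench at the start. x runs through the loop's opening, y along its width, z up.
- lamp_loop (a point): Middle of the underside of the loop's top bar, 30 mm below the grip block's centre, 50 mm above the body's top; same axes as the grip. The loop is open along x, 44 mm wide (y) and 50 mm high; its top bar is 60 mm long (y), 12 mm deep (x), 8 mm thick and carries the grip block. Hung, this point rests on the arm's seat; either face may point outwards.
- lamp: The work lantern, 177 mm tall, 0.3 to 0.48 kg; origin at the centre of its underside, axes as for the grip. Its box-shaped body is 50 mm (x) by 70 mm (y), 75 mm high, with a white light panel on its -x face; above it come the loop and the grip block.
- cover: Bystander: dark steel bearing cover, 100 mm in diameter, 22 mm high, lying in front of the stand below the place where the lantern will hang. Origin at the centre of its underside.
- pulley: Bystander: aluminium belt pulley, 88 mm in diameter, 55 mm high. Origin at the centre of its underside.
- tin: Bystander: plain metal tin, 72 mm in diameter, 75 mm high. Origin at the centre of its underside.
- spanner: Bystander: spanner 170 mm long lying flat on the left of the bench. Origin under its middle.
Mind the look-alikes: they are no part of the job. Of the things that look like the lamp, the smaller one is meant.

How it is judged:
On the way, in this order (a step that is already met when the one before it is completed fails the run):
1. the hanger arm is swung out to its stop (within 0.12 rad) (value of joint swing above 1.28 rad), for 0.2 s.
2. the lantern's loop is on the arm, its top bar within 15 mm of the seat (value of joint swing above 1.15 rad and distance between lamp_loop and seat below 0.015 m), for 0.05 s.
3. with the lantern in the fingers and its loop on the seat, the hanger arm is drawn down more than 18 mm (all of step 2 and value of joint hanger above 0.018 m and contact force between the fingers and lamp above 0.5 N), for 0.1 s.
At the end, for the whole second after the job is handed in: The hanger arm is out within 0.25 rad of its stop; the lantern hangs with its loop within 15 mm of the seat, its weight alone on the spring (sunk 2 to 16 mm), upright within 0.2 rad, at rest, released; cover, pulley, tin and spanner lie within 30 mm of where they were (all of step 2 and value of joint hanger between 0.002 and 0.016 m and angle between lamp's own z axis and vertical below 0.2 rad and linear speed of lamp below 0.05 m/s and angular speed of lamp below 0.5 rad/s and distance of each of cover, pulley, tin, spanner from where it was at the start of the episode below 0.03 m); the robot touches nothing.
It fails at once if the hanger arm is pulled or knocked down more than 40 mm, almost to its bottom stop (value of joint hanger above 0.04 m).
It fails at once if the lantern is tipped more than 0.8 rad (angle between lamp's own z axis and vertical above 0.8 rad).
It fails at once if the cover, pulley, tin or spanner is shifted more than 30 mm (distance of any of cover, pulley, tin, spanner from where it was at the start of the episode above 0.03 m).
It also fails if it takes over 72 s, if anything falls off the work surface, if the arm or the gripper's body presses on something with over 40 N, if the wrist force passes 120 N, or if a joint passes its speed limit or range.

### The arm

A 6-joint arm with a two-finger parallel gripper is mounted at the origin on the work surface. World frame = base frame: x ahead of the robot, y to its left, z up, the work surface at z = 0. Lengths are in m, angles in rad, forces in N, time in s.
With the tool pointing down it reaches from about 0.425 to 0.925 m from the base axis. Payload 12.5 kg.
Tool frame: the origin (TCP) lies midway between the tips of the shut fingers; the grasp point (between the pads) lies 19 mm behind it; z points along the fingers, y is the line along which they close (so a half turn about z gives the same grasp; the last joint's range is limited). The gripper opens to 85 mm and grips with 20 to 120 N. Pads are 22 mm wide; open, the fingers measure 114 mm over their backs; the gripper's body (76 mm by 85 mm) begins 54 mm behind the grasp point. The pads swing forward as they close: fully open they stand 13 mm farther back than shut.
Start: joints at [1.073, 0.491, 1.559, -0, 1.092, -0.106], TCP at [0.239, 0.578, 0.231] pointing down, gripper open.
Joint ranges: [-3.1, 3.1], [-0.84, 2.19], [0.05, 2.79], [-1.13, 4.28], [0.06, 2.93], [-2.69, 2.69]. Speed limits (rad/s): [2.22, 2.22, 2.79, 3.14, 3.14, 3.14].

### API

Orientations are given as a 3x3 rotation matrix whose columns are the frame's x, y, z axes.
In Python, from workcell import get_state, grab_frame, job gives the robot as it stands.
- The arm moves only by the shell command python3 -m creep 'ROWS'. ROWS is text: rows parted by semicolons, each of 7 numbers parted by spaces: the finger opening in m, from 0 to 0.0854, then the shift along the tool's x, y, z in m, then the turn, a rotation vector about the tool's x, y, z in degrees. A call has 1 to 8 rows; each row is the pose to reach, as a shift and turn from the pose commanded when the call began, along the tool's axes at that moment; what a row does not reach only later rows make up. A row lasts 1/10 s, in which the tool goes at most 50 mm and 8.59 degrees, less where a joint would pass 70% of its speed; a pose out of reach is approached as far as the arm can. A call with a gripper value outside its range is refused whole. The fingers move at their own pace and stop on an object; the grip force is fixed at half the most. Time passes only in rows, so rows that repeat a pose let the fingers close. It gives the time, the measured TCP pose, the force, the opening and the grip force at its end, in the units of the state.
- get_state(): the state, without advancing time (a new reading comes with each control period).
- grab_frame(name): name is "side" or "top"; returns a dict with "pixels" (480x640x3 uint8, red, green, blue), "intrinsics" (3x3 intrinsics, pixels), "k1" (the pictures are not rectified: a ray, as slopes to the right and down, at radius r is drawn at 1 + k1 r^2 times it, then the intrinsics apply), "origin" and "rotation" of the camera in the world. Camera axes: x right, y up, looking along -z (the intrinsics and any distortion apply to the point x, -y, -z); pixel columns grow to the right and rows downward; lengths in m; the calibration is good to about 2 mm. A picture is of the moment at which its call begins. There is no depth.
- job.hand_in(): hands the job in; it is judged then, once.
The state is a dict: "clock": time; "joint_positions": joint angles; "dq": joint speeds; "joint_efforts": joint torques, N m; "tool_pos": TCP position; "tcp_rot": TCP orientation; "force": force on the tool from outside, world axes, zero at the start; "wrist_torque": the same for the moment, N m; "opening": finger opening in m; "finger_force": force on a finger pad.
Only numpy, scipy, OpenCV 4.12 (cv2) and the standard library are available. Lean on these libraries where they do the work, as an engineer would, in place of code of your own. Each camera call takes 0.05 s, during which the arm holds its last target. There are 200 camera calls.

## Working session

There is one attempt and no reset: what is moved stays moved. The work goes in short steps, Python scripts to look and compute and a shell command to move; the robot and the scene stay as the last step left them, time stands still between calls to the robot, and variables do not carry over. Pictures are saved under pics/ and viewed, at most 12 in all, crops included, and the job is handed in when it is done.

```bash
mkdir -p pics
cat > h.py <<'E'
import numpy as np, cv2, pickle
from workcell import get_state, grab_frame, job
def grab(name,fn=None):
    f=grab_frame(name); im=cv2.cvtColor(np.asarray(f["pixels"]),cv2.COLOR_RGB2BGR)
    if fn: cv2.imwrite("pics/"+fn,im)
    f["im"]=im; return f
def ray(f,u,v):
    K=np.array(f["intrinsics"]); k=f["k1"]
    p=cv2.undistortPoints(np.array([[[u,v]]],float),K,np.array([k,0,0,0.]))[0,0]
    d=np.array(f["rotation"])@np.array([p[0],-p[1],-1]); return np.array(f["origin"]),d
def onz(f,u,v,z):
    o,d=ray(f,u,v); return o+d*(z-o[2])/d[2]
def proj(f,P):
    q=np.array(f["rotation"]).T@(np.array(P)-np.array(f["origin"])); s=np.array([q[0],-q[1]])/-q[2]
    s=s*(1+f["k1"]*(s@s)); return (np.array(f["intrinsics"])@[s[0],s[1],1])[:2]
def tri(f,a,g,b):
    o1,d1=ray(f,*a);o2,d2=ray(g,*b)
    t=np.linalg.lstsq(np.c_[d1,-d2],o2-o1,rcond=None)[0]
    p,q=o1+t[0]*d1,o2+t[1]*d2; return (p+q)/2,np.linalg.norm(p-q)
E
python3 - <<'E'
from h import *
for n in("side","top"):
    f=grab(n,n+"0.png"); pickle.dump(dict(f),open(n+"0.pkl","wb")); print(n,np.round(f["origin"],3),np.round(f["rotation"],2).tolist(),np.round(f["intrinsics"],1).tolist(),f["k1"])
print(get_state())
E
```

```text
side [ 0.42  -0.908  0.731] [[0.98, 0.09, -0.16], [-0.18, 0.51, -0.84], [0.01, 0.85, 0.52]] [[498.4, 0.0, 315.5], [0.0, 498.4, 234.1], [0.0, 0.0, 1.0]] 0.04920047636163966
top [0.388 0.004 1.34 ] [[-0.01, 0.99, -0.15], [-1.0, -0.01, -0.01], [-0.01, 0.15, 0.99]] [[515.1, 0.0, 313.6], [0.0, 515.1, 241.4], [0.0, 0.0, 1.0]] -0.06830077005866142
{'clock': 0.1, 'joint_positions': array([ 1.07339266e+00,  4.91517616e-01,  1.55940556e+00, -7.07051049e-06,
        1.09167981e+00, -1.05599158e-01]), 'dq': array([ 9.91215983e-05, -1.52421614e-03, -1.26840515e-03, -2.69382565e-04,
       -1.42459933e-03, -1.45899675e-03]), 'joint_efforts': array([ 3.17194266e-03, -6.19446230e+01, -2.62026733e+01, -5.29713736e-05,
        2.82362089e-03, -2.09967885e-05]), 'tool_pos': array([0.2385441 , 0.57746914, 0.23076891]), 'tcp_rot': array([[-9.24222723e-01,  3.81853547e-01, -4.76562405e-04],
       [ 3.81853831e-01,  9.24222299e-01, -8.90900362e-04],
       [ 1.00256139e-04, -1.00536754e-03, -9.99999490e-01]]), 'force': array([-1.10700131, -1.46744542, -0.26795943]), 'wrist_torque': array([ 0.03349551, -0.00139496,  0.05175627]), 'finger_force': 0.0, 'opening': 0.08529682404591035}
```

View pics/side0.png

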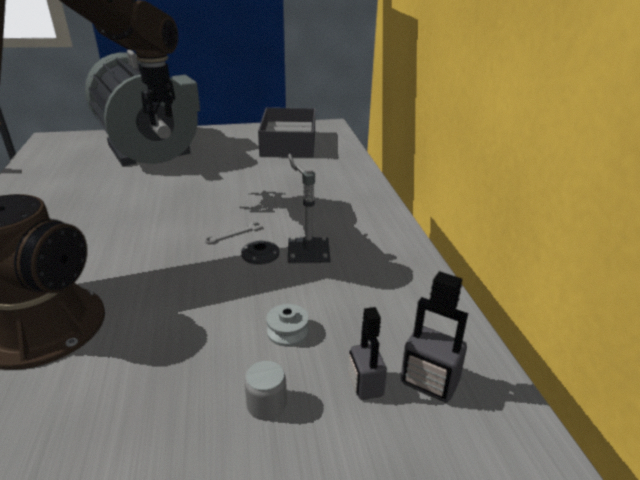

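View pics/top0.png

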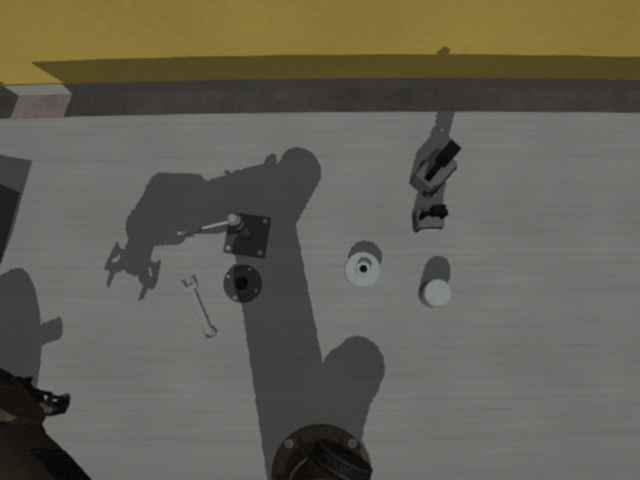

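The side view shows the stand at (308,250) with its arm folded back-left (tip about (291,158)), the cover at (260,251), the pulley at (288,323), the tin at (266,390) and the spanner at (235,234). There are two lantern candidates: A at side (368,355) / top (430,217), and B at side (436,340) / top (436,168). A looks smaller, which fits the description. I'll confirm it in an enlarged crop.

Run:
```python
from h import *
s=cv2.imread("pics/side0.png");t=cv2.imread("pics/top0.png")
r=lambda im,x,y,w,h,k:cv2.convertScaleAbs(cv2.resize(im[y:y+h,x:x+w],None,fx=k,fy=k,interpolation=cv2.INTER_CUBIC),alpha=1.8,beta=15)
a=r(s,340,265,130,140,3); b=r(t,400,130,70,105,4); c=r(s,280,150,60,115,3)
d=r(t,170,200,110,50,3)
W=np.zeros((600,800,3),np.uint8)
for im,x,y in((a,0,0),(b,400,0),(d,0,430),):
    W[y:y+im.shape[0],x:x+im.shape[1]]=im[:600-y]
c=c[:, :120*1]; 
W[425:600,690:800]=0
cc=r(s,280,150,36,100,3); W[100:400,690:798]=cc
cv2.imwrite("pics/crop1.png",W)
```

```text
(no output)
```

View pics/crop1.png

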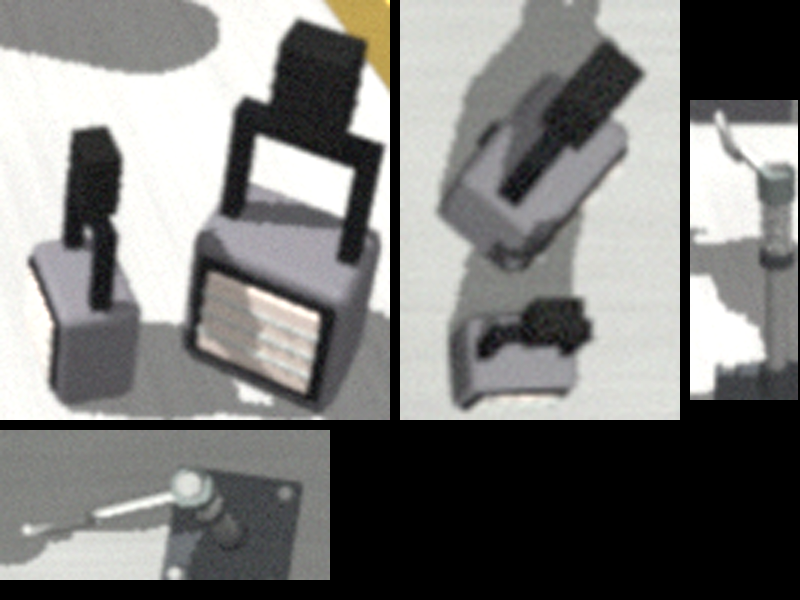

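The crop confirms it: A (side (368,355), white panel facing the robot) is clearly smaller than B, so A is the lantern. Now I'll work out its position and the stand's.

Run:
```python
from h import *
s=pickle.load(open("side0.pkl","rb"));t=pickle.load(open("top0.pkl","rb"))
p=lambda x:np.round(x,4)
print("gripcentre tri",tri(s,(372,321.7),t,(439,211)))
print("grip side z.155",p(onz(s,372,321.7,.155)),"top",p(onz(t,439,211,.155)))
print("posttop",tri(s,(309,172.5),t,(232.7,219)),p(onz(t,232.7,219,.237)),"postbase",p(onz(t,246.7,236.7,.012)))
print("tip",p(onz(t,179,233,.23)), tri(s,(290.5,156),t,(179,233)))
# plate corners by mask
def quad(im,x,y,w,h,thr):
    g=cv2.GaussianBlur(cv2.cvtColor(im,cv2.COLOR_BGR2GRAY),(3,3),0)[y:y+h,x:x+w]
    m=(g<thr).astype(np.uint8); m=cv2.morphologyEx(m,cv2.MORPH_CLOSE,np.ones((5,5)))
    c=max(cv2.findContours(m,cv2.RETR_EXTERNAL,cv2.CHAIN_APPROX_NONE)[0],key=cv2.contourArea)
    r=cv2.minAreaRect(c); return cv2.boxPoints(r)+[x,y],r
g=cv2.cvtColor(t["im"],cv2.COLOR_BGR2GRAY); print("shadow",g[205,260],"plate",g[230,258],"cover",g[290,230])
for th in(38,45,52):
    b,r=quad(t["im"],215,205,65,58,th); P=np.array([onz(t,*q,.012) for q in b])
    e=P[1]-P[0]; e2=P[2]-P[1]; print(th,p(P.mean(0)),np.linalg.norm(e[:2]),np.linalg.norm(e2[:2]),np.degrees(np.arctan2(e[1],e[0])),np.degrees(np.arctan2(e2[1],e2[0])))
# lamp body top face corners from crop (x4, offset 400,130)
cr=lambda u,v:((u-400)/4+400,v/4+130)
for n,q in dict(fl=(472,393),fr=(573,388),bl=(470,320)).items(): print(n,p(onz(t,*cr(*q),.075)))
cs=lambda u,v:(u/3+340,v/3+265)
for n,q in dict(nf=(63,322),nb=(137,308),ff=(35,252)).items(): print(n,p(onz(s,*cs(*q),.075)))
for n,q in dict(l=(72,132),a=(105,127),b=(122,155),c=(86,162)).items(): print("blk",n,p(onz(s,*cs(*q),.177)))
for n,q in dict(tin=(436,292),pul=(363,268),cov=(242,283)).items(): print(n,p(onz(t,*q,{'tin':.075,'pul':.055,'cov':.022}[n])))
```

```text
gripcentre tri (array([ 0.63555014, -0.28383704,  0.15739555]), np.float64(0.0046625398376541555))
grip side z.155 [ 0.6389 -0.2809  0.155 ] top [ 0.6337 -0.284   0.155 ]
posttop (array([0.60691022, 0.18910148, 0.22719872]), np.float64(0.004549266662500149)) [0.6027 0.1876 0.237 ] postbase [0.599  0.1875 0.012 ]
tip [0.5739 0.3071 0.23  ] (array([0.57779443, 0.3089184 , 0.22288536]), np.float64(0.005323598029830842))
shadow 63 plate 31 cover 54
38 [0.6044 0.1869 0.012 ] 0.10605886588656022 0.10533025816186935 -7.070075527151788 -98.79205942258588
45 [0.6047 0.1869 0.012 ] 0.1098086795539177 0.10934623656543517 -7.4578913569723255 -99.2004791327696
52 [0.6046 0.1867 0.012 ] 0.11170207225507812 0.11249013023141606 -7.049219283789414 -98.7979787428605
fl [ 0.6067 -0.2487  0.075 ]
fr [ 0.6094 -0.3123  0.075 ]
bl [ 0.6532 -0.2493  0.075 ]
nf [ 0.6144 -0.3169  0.075 ]
nb [ 0.6598 -0.3137  0.075 ]
ff [ 0.612  -0.2595  0.075 ]
blk l [ 0.626  -0.2713  0.177 ]
blk a [ 0.6458 -0.2702  0.177 ]
blk b [ 0.6484 -0.2952  0.177 ]
blk c [ 0.6269 -0.2975  0.177 ]
tin [ 0.4477 -0.2874  0.075 ]
pul [ 0.5104 -0.1109  0.055 ]
cov [0.4774 0.1968 0.022 ]
```

The stand is at about (0.604, 0.187) with yaw about -8°. The lantern is at about (0.636, -0.283) with yaw about 3°. First I'll raise the tool, square it up and shut the fingers.

```bash
python3 -m creep '0 0 0 -0.07 0 0 -8;0 0 0 -0.07 0 0 -16;0 0 0 -0.07 0 0 -22.5;0 0 0 -0.07 0 0 -22.5'; python3 -m creep '0 -0.395 -0.292 0 0 0 0;0 -0.395 -0.292 0 0 0 0;0 -0.395 -0.292 0 0 0 0;0 -0.395 -0.292 0 0 0 0;0 -0.395 -0.292 0 0 0 0;0 -0.395 -0.292 0 0 0 0;0 -0.395 -0.292 0 0 0 0;0 -0.395 -0.292 0 0 0 0'
```

```text
clock: 0.5
tool_pos: [0.2386, 0.5776, 0.3016]
tcp_rot: [[-1.0, -0.003, 0.0], [-0.003, 1.0, 0.0], [-0.0, 0.0, -1.0]]
force: [0.9, 0.3, 0.3]
opening: 0.0284
finger_force: 0.0
clock: 1.3
tool_pos: [0.5618, 0.3385, 0.3004]
tcp_rot: [[-1.0, 0.003, -0.001], [0.003, 1.0, -0.001], [0.001, -0.001, -1.0]]
force: [-0.6, 0.6, 0.5]
opening: 0.0
finger_force: 0.0
```

```bash
python3 -m creep '0 -0.073 -0.053 0 0 0 0;0 -0.073 -0.053 0 0 0 0;0 -0.073 -0.053 0 0 0 0;0 -0.073 -0.053 0.04 0 0 0;0 -0.073 -0.053 0.08 0 0 0;0 -0.073 -0.053 0.11 0 0 0;0 -0.073 -0.053 0.11 0 0 0'
python3 - <<'E'
from h import *
grab("top","t1.png")
P=np.array([.604,.187])
for th in(103,110,120,130,140,150,160,168,172,175):
    a=np.radians(th);u=np.array([np.cos(a),np.sin(a)]);n=np.array([-u[1],u[0]])
    q=P+.09*u-.021*n; print(th,np.round(q,3))
E
```

```text
clock: 2.0
tool_pos: [0.6313, 0.2869, 0.1863]
tcp_rot: [[-1.0, 0.001, -0.008], [0.001, 1.0, -0.003], [0.008, -0.003, -1.0]]
force: [0.2, 0.6, 0.7]
opening: 0.0003
finger_force: 0.0
103 [0.604 0.279]
110 [0.593 0.279]
120 [0.577 0.275]
130 [0.562 0.269]
140 [0.549 0.261]
150 [0.537 0.25 ]
160 [0.527 0.238]
168 [0.52  0.226]
172 [0.518 0.22 ]
175 [0.516 0.216]
```

```bash
python3 -m creep '0 0.015 -0.004 0 0 0 0;0 0.028 -0.007 0 0 0 0;0 0.039 -0.007 0 0 0 0;0 0.055 -0.011 0 0 0 0;0 0.070 -0.017 0 0 0 0;0 0.083 -0.025 0 0 0 0;0 0.095 -0.036 0 0 0 0;0 0.100 -0.042 0 0 0 0'; python3 -m creep '0 0.005 -0.006 0 0 0 0;0 0.009 -0.012 0 0 0 0;0 0.012 -0.017 0 0 0 0;0 0.012 -0.017 0 0 0 0'
python3 - <<'E'
from h import *
a=grab("top");b=grab("side"); pickle.dump(dict(a),open("t2.pkl","wb"));pickle.dump(dict(b),open("s2.pkl","wb"))
r=lambda im,x,y,w,h,k:cv2.convertScaleAbs(cv2.resize(im[y:y+h,x:x+w],None,fx=k,fy=k,interpolation=cv2.INTER_CUBIC),alpha=1.8,beta=15)
cv2.imwrite("pics/c2.png",np.hstack([r(a["im"],170,190,130,150,3),r(b["im"],230,120,130,150,3)]))
E
```

```text
clock: 2.85
tool_pos: [0.5337, 0.2453, 0.1932]
tcp_rot: [[-1.0, -0.0, 0.003], [-0.0, 1.0, 0.001], [-0.003, 0.001, -1.0]]
force: [3.0, 1.5, 0.8]
opening: -0.0001
finger_force: 1.2
clock: 3.25
tool_pos: [0.5212, 0.2276, 0.1912]
tcp_rot: [[-1.0, -0.0, -0.001], [-0.0, 1.0, -0.0], [0.001, -0.0, -1.0]]
force: [0.8, 0.3, 0.3]
opening: -0.0
finger_force: 0.1
```

View pics/c2.png

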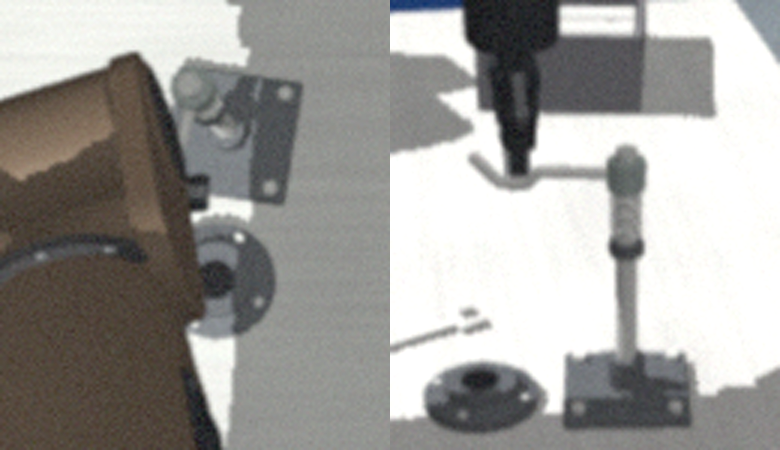

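The crop shows the arm almost out, with its tip at crop (475,157) in the side view. I'll keep pushing until it meets resistance.

```bash
python3 -m creep '0 0.002 -0.004 0 0 0 0;0 0.003 -0.007 0 0 0 0;0 0.003 -0.007 0 0 0 0;0 0.003 -0.007 0 0 0 0' | grep -E 'pos|force'; python3 -m creep '0 0.0 -0.004 0 0 0 0;0 0.000 -0.004 0 0 0 0;0 0 -0.004 0 0 0 0'| grep -E 'pos|force';  python3 -m creep '0 0.0 -0.004 0 0 0 0;0 0.000 -0.004 0 0 0 0;0 0 -0.004 0 0 0 0'| grep -E 'pos|force'
```

```text
tool_pos: [0.5186, 0.2211, 0.1912]
force: [1.6, 1.6, -0.7]
finger_force: 1.0
tool_pos: [0.5188, 0.2195, 0.1914]
force: [1.0, 19.6, -1.9]
finger_force: 9.9
tool_pos: [0.5188, 0.2181, 0.1915]
force: [0.7, 40.7, -5.1]
finger_force: 19.7
```

The force jumped to 40 N, so the arm is at its stop. I'll back off, lift, and measure the arm's final pose.

```bash
python3 -m creep '0 0 0.04 0 0 0 0;0 0 0.04 0 0 0 0;0 0 0.05 -0.05 0 0 0;0 0 0.05 -0.1 0 0 0;0.085 0 0.05 -0.13 0 0 0;0.085 0 0.05 -0.13 0 0 0' | grep -E 'pos|force'; python3 -m creep '0.085 0 -0.4 0 0 0 0;0.085 0 -0.4 0 0 0 0;0.085 0 -0.4 0 0 0 0;0.085 0 -0.4 0 0 0 0;0.085 0 -0.4 0 0 0 0;0.085 0 -0.4 0 0 0 0;0.085 0 -0.4 0 0 0 0;0.085 0 -0.4 0 0 0 0'
python3 - <<'E'
from h import *
a=grab("top");b=grab("side"); pickle.dump(dict(a),open("t3.pkl","wb"));pickle.dump(dict(b),open("s3.pkl","wb"))
r=lambda im,x,y,w,h,k:cv2.convertScaleAbs(cv2.resize(im[y:y+h,x:x+w],None,fx=k,fy=k,interpolation=cv2.INTER_CUBIC),alpha=1.8,beta=15)
cv2.imwrite("pics/c3.png",np.hstack([r(a["im"],200,190,90,120,4),r(b["im"],250,140,90,120,4)]))
E
```

```text
tool_pos: [0.5193, 0.2631, 0.3258]
force: [-0.4, 0.1, -0.4]
finger_force: 0.0
clock: 5.75
tool_pos: [0.5179, -0.1391, 0.3205]
tcp_rot: [[-1.0, -0.001, -0.002], [-0.001, 1.0, 0.0], [0.002, 0.0, -1.0]]
force: [0.8, -0.4, -0.3]
opening: 0.0847
finger_force: 0.0
```

View pics/c3.png

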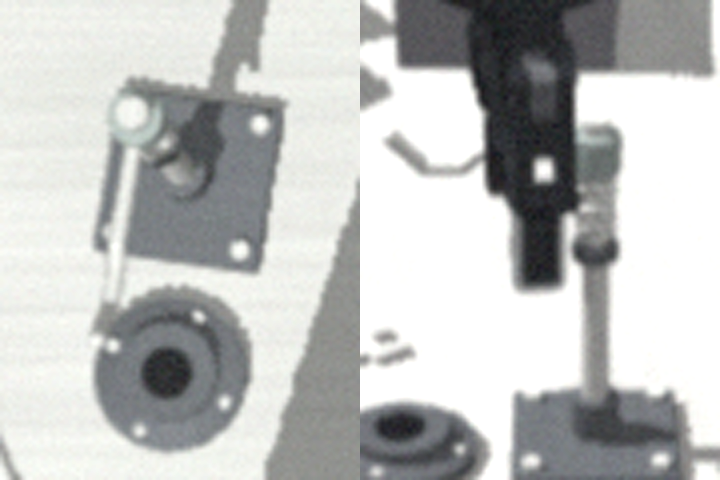

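The top crop shows the arm pointing from the post, crop (132,110), to its tip at crop (98,337), above the cover. In the side crop the tip is at (393,140).

Run:
```python
from h import *
t=pickle.load(open("t3.pkl","rb"));s=pickle.load(open("s3.pkl","rb"))
p0=onz(t,233,217.5,.237); tip=onz(t,224.5,274.3,.23); T,e=tri(s,(258.3,175),t,(224.5,274.3))
print(p0,tip,T,e)
for P in (p0[:2],np.array([.604,.187])):
  for q in(tip,T):
    d=q[:2]-P; a=np.arctan2(d[1],d[0]); print(np.degrees(a),np.linalg.norm(d),P+.093*d/np.linalg.norm(d))
# grip block from fresh top image by dark mask
im=t["im"];g=cv2.cvtColor(im,cv2.COLOR_BGR2GRAY);print(g[205:222:2,432:450:2])
```

```text
[0.60602577 0.18700179 0.237     ] [0.48228787 0.20472552 0.23      ] [0.4851866  0.20618264 0.22182746] 0.00438976841311526
171.84862302642566 0.12500079784954543 [0.51396536 0.20018816]
170.98066277203208 0.12235199646429333 [0.51417567 0.2015812 ]
171.7139945744099 0.1229960852328824 [0.51197083 0.20040265]
170.82863271429085 0.12035197594644714 [0.51218891 0.20182307]
[[ 52  31  26  26  23  24  31 102 124]
 [ 30  25  20  30  19  21  17  97 124]
 [ 25  30  28  24  28  22  19  68 114]
 [ 36  35  31  31  27  26  21  22 100]
 [ 40  34  33  36  31  31  30  30  57]
 [ 40  40  39  38  32  33  34  34  27]
 [ 46  41  41  41  40  41  35  34  33]
 [ 46  46  43  41  42  42  41  39  34]
 [ 49  47  46  45  44  42  43  43  35]]
```

```bash
python3 -m creep '0.085 -0.118 -0.145 0 0 0 0;0.085 -0.118 -0.145 0 0 0 0;0.085 -0.118 -0.145 0 0 0 -3;0.085 -0.118 -0.145 0 0 0 -3;0.085 -0.118 -0.145 0.05 0 0 -3;0.085 -0.118 -0.145 0.05 0 0 -3;0.085 -0.118 -0.145 0.08 0 0 -3;0.085 -0.118 -0.145 0.08 0 0 -3'
python3 - <<'E'
from h import *
b=grab("side");a=grab("top")
r=lambda im,x,y,w,h,k:cv2.convertScaleAbs(cv2.resize(im[y:y+h,x:x+w],None,fx=k,fy=k,interpolation=cv2.INTER_CUBIC),alpha=2.5,beta=20)
cv2.imwrite("pics/c4.png",np.hstack([r(b["im"],320,240,120,160,3),r(a["im"],390,140,120,160,3)]))
E
```

```text
clock: 6.65
tool_pos: [0.6357, -0.2803, 0.239]
tcp_rot: [[-0.999, -0.054, -0.005], [-0.054, 0.999, 0.003], [0.005, 0.003, -1.0]]
force: [-0.6, 0.2, -0.1]
opening: 0.0852
finger_force: 0.0
```

View pics/c4.png

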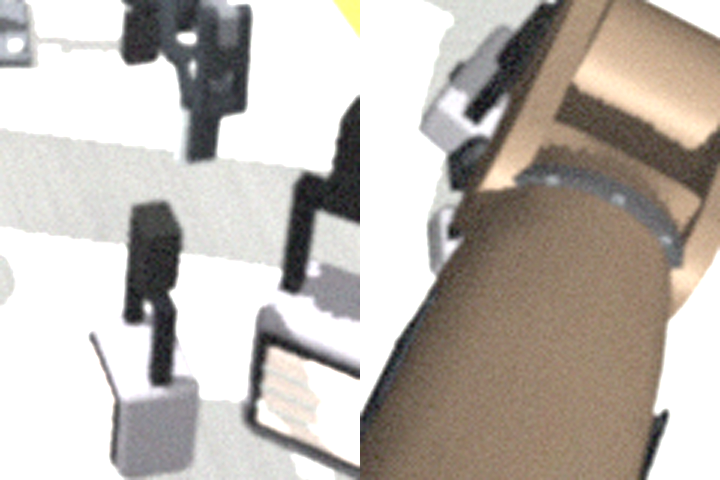

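The fingers are over lantern A's block, and B is clear. I'll descend and grasp.

```bash
python3 -m creep '0.085 0 -0.003 0.04 0 0 0;0.085 0 -0.003 0.08 0 0 0;0.085 0 -0.003 0.097 0 0 0;0.085 0 -0.003 0.097 0 0 0'; python3 -m creep '0.05 0 0 0 0 0 0;0.02 0 0 0 0 0 0;0.0 0 0 0 0 0 0;0.0 0 0 0 0 0 0;0.0 0 0 0 0 0 0;0.0 0 0 0 0 0 0;0.0 0 0 0 0 0 0'
```

```text
clock: 7.15
tool_pos: [0.6369, -0.2842, 0.1437]
tcp_rot: [[-0.999, -0.053, -0.002], [-0.053, 0.999, 0.001], [0.002, 0.001, -1.0]]
force: [-0.6, -0.0, 1.0]
opening: 0.085
finger_force: 0.0
clock: 7.85
tool_pos: [0.6377, -0.2846, 0.1456]
tcp_rot: [[-0.999, -0.053, 0.002], [-0.053, 0.999, -0.0], [-0.002, -0.0, -1.0]]
force: [-0.3, 2.8, 5.5]
opening: 0.029
finger_force: 60.9
```

```bash
python3 -m creep '0 0 0 -0.02 0 0 0;0 0 0 -0.06 0 0 0;0 0 0 -0.10 0 0 0;0 0 0 -0.14 0 0 0;0 0 0 -0.14 0 0 0;0 0 0 -0.14 0 0 0'
python3 - <<'E'
from h import *
b=grab("side"); pickle.dump(dict(b),open("s5.pkl","wb"))
r=lambda im,x,y,w,h,k:cv2.convertScaleAbs(cv2.resize(im[y:y+h,x:x+w],None,fx=k,fy=k,interpolation=cv2.INTER_CUBIC),alpha=2.5,beta=20)
cv2.imwrite("pics/c5.png",r(b["im"],290,150,160,160,3))
E
```

```text
clock: 8.45
tool_pos: [0.637, -0.2847, 0.2846]
tcp_rot: [[-0.999, -0.053, 0.001], [-0.053, 0.999, -0.0], [-0.001, -0.0, -1.0]]
force: [0.3, 0.3, -3.2]
opening: 0.0294
finger_force: 60.0
```

View pics/c5.png

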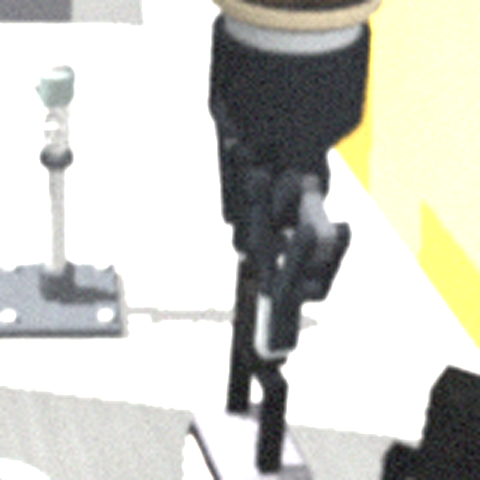

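The lantern is held upright and weighs about 3.2 N. I'll carry it to (0.43, 0), turning it by 11.5°.

```bash
python3 -m creep '0 0.02 0.03 0 0 0 2;0 0.045 0.07 0 0 0 4;0 0.072 0.11 0 0 0 6;0 0.098 0.15 0 0 0 8;0 0.124 0.19 0 0 0 10;0 0.15 0.23 0 0 0 11.5;0 0.175 0.27 0 0 0 11.5;0 0.192 0.295 0 0 0 11.5'
```

```text
clock: 9.3
tool_pos: [0.4271, 0.0016, 0.2829]
tcp_rot: [[-0.989, 0.146, -0.003], [0.146, 0.989, 0.001], [0.003, 0.0, -1.0]]
force: [1.1, -0.3, -3.8]
opening: 0.0289
finger_force: 61.2
```

```bash
python3 -m creep '0 0.004 0.03 0 0 0 0;0 0.008 0.07 0 0 0 0;0 0.012 0.11 0 0 0 0;0 0.015 0.15 0 0 0 0;0 0.018 0.185 0 0 0 0;0 0.021 0.21 0 0 0 0;0 0.021 0.21 0.021 0 0 0;0 0.021 0.21 0.021 0 0 0'
python3 - <<'E'
from h import *
b=grab("side");a=grab("top");pickle.dump(dict(b),open("s6.pkl","wb"));
r=lambda im,x,y,w,h,k:cv2.convertScaleAbs(cv2.resize(im[y:y+h,x:x+w],None,fx=k,fy=k,interpolation=cv2.INTER_CUBIC),alpha=1.8,beta=20)
cv2.imwrite("pics/c6.png",np.hstack([r(b["im"],200,110,140,150,4),r(a["im"],180,190,60,150,4)]))
E
```

```text
clock: 10.1
tool_pos: [0.4382, 0.2105, 0.2601]
tcp_rot: [[-0.989, 0.145, -0.006], [0.145, 0.989, -0.002], [0.006, -0.003, -1.0]]
force: [0.9, 0.4, -2.9]
opening: 0.0293
finger_force: 61.1
```

View pics/c6.png

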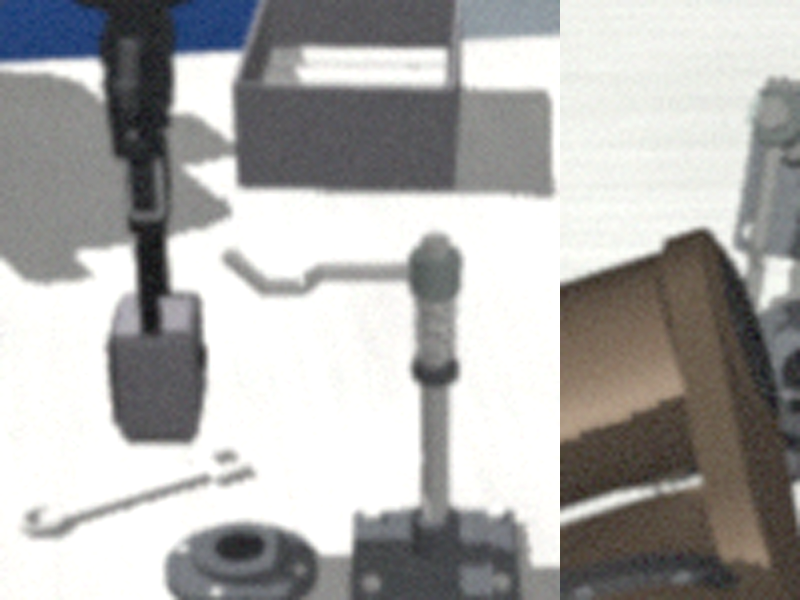

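Run:
```python
from h import *
s=pickle.load(open("s6.pkl","rb"))
f=lambda P:np.round((proj(s,P)-[200,110])*4,0)
L=np.array([.4367,.2105,.2395]);x=np.array([.989,-.145,0]);y=np.array([.145,.989,0]);z=np.array([0,0,1])
print("near leg base",f(L-.026*y-.05*z),"+1cm x",f(L-.026*y-.05*z+.01*x))
for i in(-1,1): print("near body top/bot corner",f(L-.035*y+i*.025*x-.05*z),f(L-.035*y+i*.025*x-.125*z))
S=np.array([.513,.201,.210]); print("seat",f(S),"dip ends",f(S-x*.011),f(S+x*.011),"tip",f([.604-.124*.989,.187+.124*.145,.23]),"posttop",f([.604,.187,.237]))
```

```text
near leg base [148. 330.] +1cm x [165. 330.]
near body top/bot corner [104. 337.] [115. 446.]
near body top/bot corner [189. 337.] [196. 445.]
seat [277. 279.] dip ends [259. 279.] [295. 279.] tip [223. 249.] posttop [428. 238.]
```

```bash
python3 -m creep '0 -0.01 0.001 -0.002 0 0 0;0 -0.025 0.001 -0.002 0 0 0;0 -0.04 0.002 -0.002 0 0 0;0 -0.055 0.002 -0.002 0 0 0;0 -0.07 0.002 -0.002 0 0 0;0 -0.08 0.002 -0.002 0 0 0;0 -0.08 0.002 -0.002 0 0 0'
python3 - <<'E'
from h import *
b=grab("side");r=lambda im,x,y,w,h,k:cv2.convertScaleAbs(cv2.resize(im[y:y+h,x:x+w],None,fx=k,fy=k,interpolation=cv2.INTER_CUBIC),alpha=2.2,beta=25)
cv2.imwrite("pics/c7.png",r(b["im"],210,120,130,120,4))
E
```

```text
clock: 10.9
tool_pos: [0.5206, 0.2002, 0.2649]
tcp_rot: [[-0.989, 0.148, -0.0], [0.148, 0.989, -0.0], [0.0, -0.0, -1.0]]
force: [-0.7, -0.7, -3.2]
opening: 0.0293
finger_force: 61.2
```

View pics/c7.png

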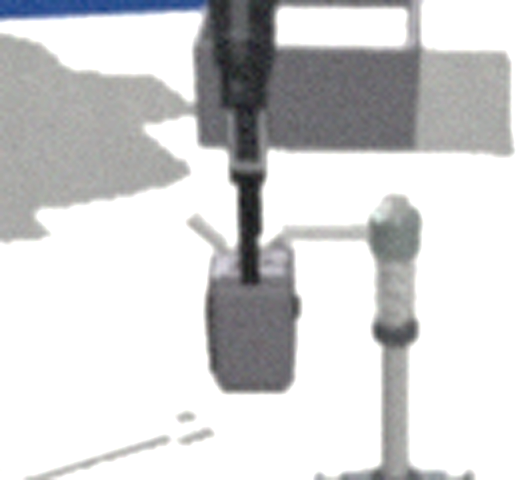

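The bar passes through the loop and the leg is near the dip's middle. I'll lower it gradually.

```bash
python3 -m creep '0 0.002 0 0.01 0 0 0;0 0.002 0 0.02 0 0 0;0 0.002 0 0.026 0 0 0;0 0.002 0 0.030 0 0 0;0 0.002 0 0.030 0 0 0' | grep -E 'pos|force'; python3 -m creep '0 0 0 0.003 0 0 0;0 0 0 0.006 0 0 0;0 0 0 0.010 0 0 0;0 0 0 0.010 0 0 0;0 0 0 0.01 0 0 0'| grep -E 'pos|force'; python3 -m creep '0 0 0 0.003 0 0 0;0 0 0 0.006 0 0 0;0 0 0 0.008 0 0 0;0 0 0 0.008 0 0 0;0 0 0 0.008 0 0 0'| grep -E 'pos|force'
```

```text
tool_pos: [0.517, 0.201, 0.2347]
force: [0.1, -0.6, -2.9]
finger_force: 61.1
tool_pos: [0.5175, 0.201, 0.2255]
force: [1.0, 0.2, -0.0]
finger_force: 61.3
tool_pos: [0.5174, 0.201, 0.2174]
force: [0.6, 1.3, 1.4]
finger_force: 61.6
```

```bash
python3 -m creep '0 0 0 0.003 0 0 0;0 0 0 0.006 0 0 0;0 0 0 0.008 0 0 0;0 0 0 0.008 0 0 0'| grep -E 'pos|force';python3 -m creep '0 0 0 0 0 0 0'| grep -E 'pos|force'; python3 -m creep '0 0 0 0 0 0 0'| grep -E 'pos|force'
python3 - <<'E'
from h import *
b=grab("side");r=lambda im,x,y,w,h,k:cv2.convertScaleAbs(cv2.resize(im[y:y+h,x:x+w],None,fx=k,fy=k,interpolation=cv2.INTER_CUBIC),alpha=2.2,beta=25)
cv2.imwrite("pics/c8.png",r(b["im"],210,120,130,120,4))
E
```

```text
tool_pos: [0.5174, 0.201, 0.2091]
force: [0.9, 1.6, 3.4]
finger_force: 61.8
tool_pos: [0.5174, 0.201, 0.2094]
force: [0.4, 1.5, 3.2]
finger_force: 61.8
tool_pos: [0.5174, 0.201, 0.2094]
force: [0.3, 0.5, 3.0]
finger_force: 61.8
```

View pics/c8.png

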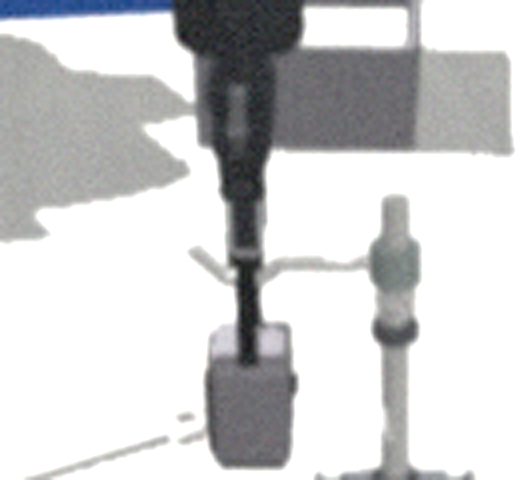

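The arm has clearly sunk by about 22 mm. I'll take it a little further, then ease back up to where the tool force is about 0.

```bash
python3 -m creep '0 0 0 0.003 0 0 0;0 0 0 0.003 0 0 0;0 0 0 0.003 0 0 0;0 0 0 0.003 0 0 0'| grep -E 'pos|force';python3 -m creep '0 0 0 -0.003 0 0 0;0 0 0 -0.006 0 0 0;0 0 0 -0.009 0 0 0;0 0 0 -0.012 0 0 0;0 0 0 -0.014 0 0 0;0 0 0 -0.014 0 0 0;0 0 0 -0.014 0 0 0'| grep -E 'pos|force'; python3 -m creep '0 0 0 0 0 0 0'| grep -E 'pos|force'
```

```text
tool_pos: [0.5174, 0.2009, 0.2064]
force: [0.5, 1.1, 4.3]
finger_force: 62.0
tool_pos: [0.5173, 0.2009, 0.2202]
force: [2.0, 1.1, 0.2]
finger_force: 61.7
tool_pos: [0.5173, 0.2009, 0.2202]
force: [0.9, 0.9, 0.7]
finger_force: 61.7
```

```bash
python3 -m creep '0 0 0 -0.002 0 0 0;0 0 0 -0.002 0 0 0;0.032 0 0 -0.002 0 0 0;0.034 0 0 -0.002 0 0 0;0.038 0 0 -0.002 0 0 0;0.045 0 0 -0.002 0 0 0;0.06 0 0 -0.002 0 0 0;0.06 0 0 -0.002 0 0 0'; python3 -m creep '0.06 0 0 -0.01 0 0 0;0.06 0 0 -0.03 0 0 0;0.06 0 0 -0.06 0 0 0;0.06 0 0 -0.1 0 0 0;0.06 0 0 -0.13 0 0 0;0.06 0 0 -0.13 0 0 0'|grep -E 'pos|force'
python3 - <<'E'
from h import *
b=grab("side");r=lambda im,x,y,w,h,k:cv2.convertScaleAbs(cv2.resize(im[y:y+h,x:x+w],None,fx=k,fy=k,interpolation=cv2.INTER_CUBIC),alpha=2.2,beta=25)
cv2.imwrite("pics/c9.png",r(b["im"],200,120,190,145,4))
E
```

```text
clock: 15.1
tool_pos: [0.5173, 0.2009, 0.2223]
tcp_rot: [[-0.989, 0.147, 0.0], [0.147, 0.989, 0.0], [-0.0, 0.0, -1.0]]
force: [-0.9, 0.1, 0.3]
opening: 0.0603
finger_force: 0.0
tool_pos: [0.5182, 0.2012, 0.3572]
force: [-0.1, -0.6, -0.3]
finger_force: 0.0
```

View pics/c9.png

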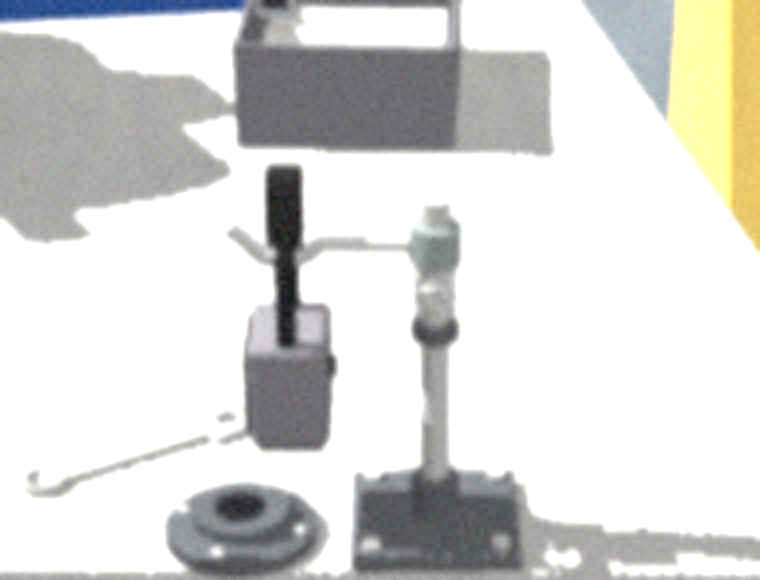

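The lantern hangs upright in the dip and is released. I'll let it settle, check that it is still, and hand in.

```bash
for i in 1 2 3; do python3 -m creep '0.06 0 0 0 0 0 0;0.06 0 0 0 0 0 0;0.06 0 0 0 0 0 0;0.06 0 0 0 0 0 0;0.06 0 0 0 0 0 0;0.06 0 0 0 0 0 0;0.06 0 0 0 0 0 0;0.06 0 0 0 0 0 0'|grep -E 'clock'; done
python3 - <<'E'
from h import *
c=lambda:cv2.GaussianBlur(grab("side")["im"],(5,5),0)[150:240,250:320].astype(int)
a=c();[c() for _ in range(5)];b=c();print(abs(a-b).max())
print(job.hand_in())
E
```

```text
clock: 16.55
clock: 17.35
clock: 18.15
3
the job is handed in; nothing more can be done
None
```

I handed the job in at about 18.5 s: the hanger arm is out against its stop and the smaller lantern hangs still and upright in the dip, tugged to about 25 mm (my estimate from tool force and the side view), eased back and released. I wasn't told the verdict.

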